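Index the scanning turntable to its third click stop and hold it

ROBOT

A 6-joint arm with a two-finger parallel gripper is mounted at the origin on the work surface. World frame = base frame: x ahead of the robot, y to its left, z up, the work surface at z = 0. Lengths are in mm, angles in rad, forces in N, time in s.
With the tool pointing down it reaches from about 350 to 875 mm from the base axis. Payload 4.2 kg.
Tool frame: the origin (TCP) lies at the very end of the fingers, on their centre line; the grasp point (between the pads) lies 19 mm behind it (arm.pinch_z is the distance from the TCP to the grasp point, in mm); x points along the fingers, y is the direction in which the jaws open and shut, and the axes are right-handed (so a half turn about x gives the same grasp; the last joint's range is limited). The gripper opens to 85 mm and grips with 20 to 120 N. Pads are 22 mm wide; open, the fingers measure 114 mm over their backs; the gripper's body (76 mm by 85 mm) begins 54 mm behind the grasp point. The pads swing forward as they close: fully open they stand 13 mm farther back than shut.
Start: joints at [-0.918, 0.385, 0.008, 0, -1.194, -0.259], TCP at [239.826, -577.133, 231.312] pointing down, gripper open.
Joint ranges: [-3.14, 3.14], [-1.21, 2.06], [-1.07, 1.41], [-3.16, 2.05], [-2.99, -0.16], [-3.1, 3.1]. Speed limits (rad/s): [2.79, 2.79, 3.14, 3.14, 3.14, 3.14].

INTERFACE

Orientations are given as a unit quaternion [x, y, z, w].
In Python, from bench import arm gives the robot as it stands.
- The arm moves only by the tool drive_tool, never from a script. Its argument "motion" is a list of rows, each a list of 4 numbers: the shift along the tool's x, y, z in mm, then the turn about the tool's x in degrees. In form: [[dx, dy, dz, spin], ...]. A call has 1 to 10 rows; each row shifts and turns the commanded pose from where the row before left it, along the tool's axes as they then stand; what a row does not reach is not made up. A row lasts 1/12 s, in which the tool goes at most 41.7 mm and 7.16 degrees, less where a joint would pass 70% of its speed; a pose out of reach is approached as far as the arm can. A call with a gripper value outside its range is refused whole. "grip" is the finger opening in mm, from 0 to 85.4, set as the call begins (left out, the last holds). The fingers move at their own pace and stop on an object; the grip force is fixed at half the most. Time passes only in rows, so rows that do not move let the fingers close. It gives the time, the measured TCP pose, the force and the opening at its end, in the units of the state.
- arm.read_state(): the state, without advancing time (a new reading comes with each control period).
- arm.get_image(name): name is "side" or "top" or "wrist"; returns the picture (400x640x3 uint8, red, green, blue); there is no depth.
- arm.calibration(name): a dict with "K" (3x3 intrinsics, pixels), "distortion" ([k1, k2, p1, p2, k3] as OpenCV has them; the pictures are not rectified), "eye" and "attitude" of the camera in the world; the wrist camera has in their place "T_tool_cam" (4x4, takes a point from camera to tool coordinates, whose origin is the TCP and whose axes are the tool frame's). Camera axes: x right, y up, looking along -z (the intrinsics and any distortion apply to the point x, -y, -z); pixel columns grow to the right and rows downward; lengths in mm; the calibration is good to about 2 mm. A picture is of the moment at which its call begins: read the wrist's pose just before it. calibration takes no time and is no camera call.
- arm.job_done(): hands the job in, once; it reports no verdict.
The state is a dict: "clock": time; "joints": joint angles; "joint_vel": joint speeds; "joint_efforts": joint torques, N m; "position": TCP position; "ee_rot": TCP orientation; "contact_force": force on the tool from outside, world axes, zero at the start; "wrist_torque": the same for the moment, N m; "gripper_width": finger opening in mm.
Only numpy, scipy, OpenCV 4.12 (cv2) and the standard library are available. Lean on these libraries where they do the work, as an engineer would, in place of code of your own. Each camera call takes 0.05 s, during which the arm holds its last target. There are 200 camera calls.

TASK

A wooden block has been left standing in the scanner's view of the printed hand: put it away in the plywood offcuts tray first. Then take the black index knob of the turntable and, by the knob alone, turn it clockwise (seen from above) three clicks, from home to the third stop and not on to the fourth, and finish while still gripping it there, so that the turntable keeps still for the scan. Do not touch the platter with the hand on it, and leave the other things lying where they are.

Things in the scene. Friction and masses are not known exactly. Their poses are not given: they have to be found in the camera images.
- index_shaft (a joint): index knob's angle, rad: 0 at home (against the home stop; it starts there), growing clockwise seen from above. A spring ball catch makes 16 click stops a turn, 0.393 rad (22.5 deg) apart, the third at 1.178. Before each crest it resists with up to 0.1 N m, past it it helps as much, pulling the knob into the stop, where it stays by itself. It does not spring home; the seventh stop is the last.
- knob_grip (a point): point on the index knob's upright axis at the height to grip it, 60 mm above the table. The knob is a black upright bar 46 mm long (this frame's x), 18 mm thick (y), its top 78 mm above the table, on a round skirt 46 mm across whose top is 40 mm above the table. z is up; the frame turns with the knob. All else within 75 mm of the axis (disc, gear, ball catch) is lower than 36 mm.
- index_knob: the turning part: the black knob with the 68 mm aluminium dividing disc (16 notches) and the 90 mm plywood pinion under it; origin on its axis, 20 mm above the table; axes as knob_grip
- turntable: fixed plywood base of the scanning turntable; origin on the table under the knob's axis, z up, x along the knob's bar when at home. Top 12 mm above the table. It lies within x -65 to 205, y -65 to 210 mm and has an arm 120 mm wide (x 30 to 150) out to y 470 mm with the scanner on a post at x 90, y 430: a bar 190 mm along x, 45 mm deep, up to 113 mm above the table, looking along -y at the platter.
- platter: toothed plywood platter, 186 mm across, driven by the knob through gears (half its angle, opposite sense); origin on its axis (x 90, y 101 mm on the base), 20 mm above the table, top at 28 mm. A green printed hand is fixed upright on it, within 50 mm of the axis, reaching 172 mm above the table.
- block_center (a point): centre (half-way up) of the loose wooden block that stands on the base's arm between the scanner and the platter: 46 x 46 x 80 mm, upright (z axis up, x and y across its faces), plain light wood, 70 to 140 g; its foot is 12 mm above the table.
- block: the same wooden block; origin at the centre of its underside
- tray: the offcuts tray, a fixed open box of plywood, 170 mm (its x) by 130 mm (its y), walls 4 mm thick and 35 mm high; origin at the centre of its underside, on the table, z up, floor 4 mm up. A short stick lies along its +x wall; the rest is empty.
- stick: bystander: wooden stick 14 x 85 x 14 mm lying in the tray along its +x wall; origin at the centre of its underside
- bushing: bystander: small round white printed bushing, 22 mm across, 10 mm tall, on the base's arm near the scanner; origin at the centre of its underside
- tape_roll: bystander: paper tape roll lying flat, 84 mm across, 20 mm tall; origin at the centre of its underside
- cube: bystander: wooden cube, 45 mm; origin at the centre of its underside
- screwdriver: bystander: screwdriver lying on the table beyond the tray, about 170 mm long; origin under its middle
- phone_case: bystander: flat green printed phone case, 146 x 74 x 9 mm; origin at the centre of its underside
- glue: bystander: white glue bottle standing upright, 44 mm across, 120 mm tall; origin at the centre of its underside
There are look-alikes about, which are no part of the job. What is shaped like the block but green or turquoise is not meant.

How it is judged (in metres and radians):
On the way, in this order (a step that is already met when the one before it is completed fails the run):
1. the wooden block lies or stands in the offcuts tray, let go and at rest (x of block_center in the frame of tray between -0.08 and 0.08 m and y of block_center in the frame of tray between -0.06 and 0.06 m and z of block_center in the frame of tray below 0.062 m and contact force between the fingers and block below 0.1 N and linear speed of block below 0.03 m/s), for 0.3 s.
2. the knob is gripped at its third stop (value of joint index_shaft between 1.058 and 1.298 rad and contact force between the fingers and index_knob above 2 N), for 0.5 s.
At the end, for the whole second after the job is handed in: The knob stands still at its third stop (1.178 rad, within 0.12 rad), gripped by the fingers with more than 2 N, and the wooden block lies or stands in the offcuts tray (all of step 2 and velocity of joint index_shaft between -0.05 and 0.05 rad/s and x of block_center in the frame of tray between -0.08 and 0.08 m and y of block_center in the frame of tray between -0.06 and 0.06 m and z of block_center in the frame of tray below 0.062 m); the arm keeps its last pose, push and grip.
It fails at once if the knob is turned on towards the fourth stop (value of joint index_shaft above 1.42 rad).
It fails at once if the robot touches the platter or the printed hand on it (contact force between any of the fingers, the arm and platter above 1 N).
It fails at once if a bystander is moved by more than 30 mm (the stick in the tray: 60 mm) (distance of any of bushing, tape_roll, cube, screwdriver, phone_case, glue from where it was at the start of the episode above 0.03 m or distance of stick from where it was at the start of the episode above 0.06 m).
It also fails if it takes over 58 s, if anything falls off the work surface, if the arm or the gripper's body presses on something with over 40 N, if the wrist force passes 120 N, or if a joint passes its speed limit or range.

## Working session

There is one attempt and no reset: what is moved stays moved. The work goes in short steps, Python scripts to look and compute and a tool call to move; the robot and the scene stay as the last step left them, time stands still between calls to the robot, and variables do not carry over. Pictures are saved under pics/ and viewed, about 8 in all and at most 12, crops included, and the job is handed in when it is done.

Besides the shell and the picture viewer there is one more tool, called after "Emit:" as name(argument=value, ...), one argument or row to a line, values as JSON. drive_tool: Moves the arm, as the interface text tells. Its arguments: {"type":"object","properties":{"motion":{"type":"array"},"grip":{"type":"number"}},"required":["motion"]}

```bash
mkdir -p pics; ls
cat > h.py <<'E'
import numpy as np,cv2
from bench import arm
from scipy.spatial.transform import Rotation as R
def cam(name):
    c=arm.calibration(name)
    K=np.array(c["K"]);d=np.array(c["distortion"],float)
    if "eye" in c:
        a=np.array(c["attitude"],float);Rm=a if a.shape==(3,3) else R.from_quat(a).as_matrix()
        return K,d,np.array(c["eye"],float),Rm
    s=arm.read_state();T=np.array(c["T_tool_cam"])
    Rt=R.from_quat(s["ee_rot"]).as_matrix()
    return K,d,np.array(s["position"])+Rt@T[:3,3],Rt@T[:3,:3]
def pix2plane(c,uv,z):
    K,d,e,Rm=c
    p=cv2.undistortPoints(np.array(uv,float).reshape(-1,1,2),K,d).reshape(-1,2)
    r=np.c_[p[:,0],-p[:,1],-np.ones(len(p))]@Rm.T
    return e+r*((z-e[2])/r[:,2])[:,None]
def proj(c,P):
    K,d,e,Rm=c
    q=(np.array(P,float).reshape(-1,3)-e)@Rm
    q=q*[1,-1,-1]
    return cv2.projectPoints(q.reshape(-1,1,3),np.zeros(3),np.zeros(3),K,d)[0].reshape(-1,2)
def snap(name,f):
    c=cam(name);im=np.array(arm.get_image(name))[:,:,::-1].copy();cv2.imwrite("pics/"+f,im);return c,im
E
python3 - <<'E'
from h import *
for n in("top","side"):
    c,im=snap(n,n+"0.png");print(n,arm.calibration(n))
print(arm.calibration("wrist"));print(arm.read_state())
E
```

```text
pics
top {'K': array([[404.06646672,   0.        , 314.78276177],
       [  0.        , 404.06646672, 191.6399928 ],
       [  0.        ,   0.        ,   1.        ]]), 'distortion': array([-0.04935992,  0.        ,  0.        ,  0.        ,  0.        ]), 'eye': array([ 426.8146402 ,    6.25604695, 1064.47086047]), 'attitude': array([-0.02572238,  0.03356456,  0.71645979, -0.69634557])}
side {'K': array([[388.97077803,   0.        , 311.77508174],
       [  0.        , 388.97077803, 201.07255508],
       [  0.        ,   0.        ,   1.        ]]), 'distortion': array([-0.01501527,  0.        ,  0.        ,  0.        ,  0.        ]), 'eye': array([439.90587942, 837.99735837, 917.40953112]), 'attitude': array([-0.02485377,  0.38157737,  0.9233133 , -0.0356868 ])}
{'K': array([[289.89992283,   0.        , 324.16986814],
       [  0.        , 289.89992283, 204.5453155 ],
       [  0.        ,   0.        ,   1.        ]]), 'distortion': array([0.01778011, 0.        , 0.        , 0.        , 0.        ]), 'T_tool_cam': array([[ 3.84950349e-04,  2.72201525e-01, -9.62240189e-01,
      
[... 263 characters left out ...]
00000e+00]])}
{'clock': 0.1, 'joints': array([-9.18415503e-01,  3.85471777e-01,  6.78703997e-03, -3.98464044e-04,
       -1.19402639e+00, -2.58612559e-01]), 'joint_vel': array([ 0.00063078, -0.00181479,  0.00164082,  0.00139326,  0.00130082,
       -0.00057063]), 'joint_efforts': array([-1.81090996e-03, -3.93317878e+01,  1.88928705e+01,  4.19789448e+00,
       -2.56744373e-03, -5.33599511e-07]), 'position': array([ 239.61221694, -576.68724231,  230.35077369]), 'ee_rot': array([-0.13760383,  0.69363612,  0.13893497,  0.69327569]), 'contact_force': array([-0.64274535, -0.44256144, -0.68062914]), 'wrist_torque': array([ 0.03338455, -0.01539742, -0.02691255]), 'gripper_width': 85.54649240228503}
```

View pics/top0.png

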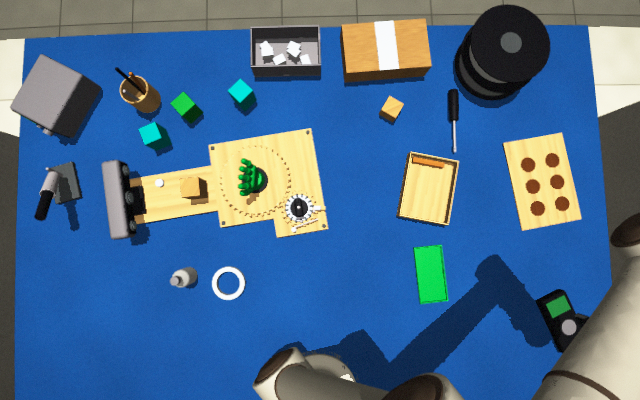

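View pics/side0.png

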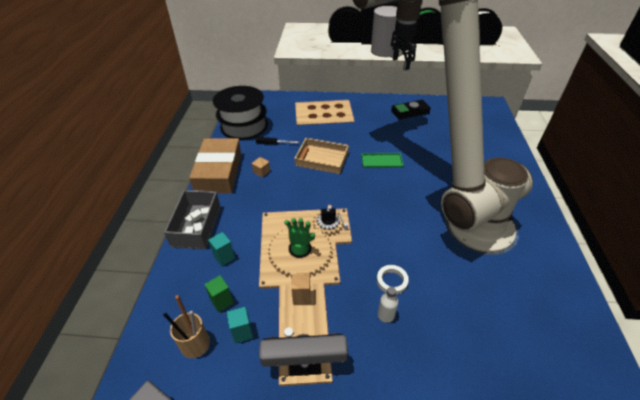

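The block is the wooden one on the base's arm at top (190,187), side (302,288). The look-alikes at top (152,134) and (240,93) are turquoise, (184,105) is green, and (391,108) is the 45 mm cube bystander. The knob is at (298,208) and the tray at (428,188). I'll confirm in an enlarged crop.

Run:
```python
from h import *
im=cv2.imread("pics/top0.png")
a=cv2.resize(im[130:240,135:335],None,fx=4,fy=4,interpolation=cv2.INTER_CUBIC)
cv2.imwrite("pics/crop1.png",a)
c=cam("top")
hsv=cv2.cvtColor(im,cv2.COLOR_BGR2HSV)
m=((hsv[:,:,0]<35)&(hsv[:,:,1]>40)&(hsv[:,:,2]>60)).astype(np.uint8)
def quad(x0,y0,x1,y1,z):
    mm=np.zeros_like(m);mm[y0:y1,x0:x1]=m[y0:y1,x0:x1]
    cs=cv2.findContours(mm,cv2.RETR_EXTERNAL,cv2.CHAIN_APPROX_NONE)[0];k=max(cs,key=cv2.contourArea)
    P=pix2plane(c,k.reshape(-1,2),z)[:,:2]
    return cv2.minAreaRect(P.astype(np.float32)),cv2.boundingRect(k)
print("tray rim",quad(385,140,470,235,35))
# base outer corners (pixels by sight) on z=12
print(pix2plane(c,[[209,143],[310,128],[328,229],[278,236],[219,229]],12).round(0))
print("knob top",pix2plane(c,[[298,208]],78).round(0))
print("block top",pix2plane(c,[[190,187]],92).round(0))
```

```text
tray rim (((514.996826171875, -297.64892578125), (136.559814453125, 171.9931640625), 77.1793212890625), (397, 152, 62, 73))
[[652. 269.  12.]
 [685.   1.  12.]
 [417. -38.  12.]
 [403.  92.  12.]
 [425. 245.  12.]]
knob top [[471.  36.  78.]]
block top [[528. 296.  92.]]
```

View pics/crop1.png

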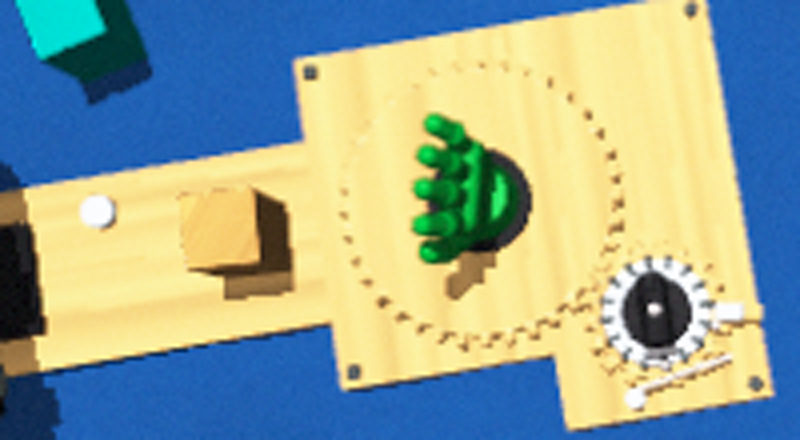

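```bash
cat >> h.py <<'E'
def goto(P,ydir_deg=None):
    s=arm.read_state();Rt=R.from_quat(s["ee_rot"]).as_matrix()
    d=Rt.T@(np.array(P,float)-s["position"])
    print("t %.2f pos"%s["clock"],np.round(s["position"],1),"j6 %.2f"%s["joints"][5],"F",np.round(s["contact_force"],1),"w %.1f"%s["gripper_width"])
    yw=np.degrees(np.arctan2(Rt[1,1],Rt[0,1]));print("tool x",Rt[:,0].round(3),"ydir deg %.1f"%yw,"shift(tool)",d.round(1))
    if ydir_deg is not None: # spin about down is clockwise => yaw decreases
        for k in(0,180):print("spin options",round((yw-ydir_deg-k+180)%360-180,1))
E
python3 - <<'E'
from h import *
c=cam("top")
q=np.array([[180,194],[257,187],[262,263],[188,273]])/4+[134.6,129.6]
P=pix2plane(c,q,92)[:,:2];print("block",P.round(0),P.mean(0),[np.linalg.norm(P[i]-P[i-1]).round() for i in range(4)],cv2.minAreaRect(P.astype(np.float32)))
s=arm.read_state();print(np.degrees(s["joints"][[0,5]]))
B=P.mean(0)
goto([*B,200],7.6)
j1=np.degrees(np.arctan2(B[1],B[0]));print(j1,np.degrees(np.arctan2(36,472)),np.degrees(np.arctan2(-298,500)))
E
```

```text
block [[551. 321.]
 [554. 274.]
 [507. 272.]
 [502. 317.]] [528.41838492 295.98350958] [np.float64(48.0), np.float64(47.0), np.float64(46.0), np.float64(45.0)] ((527.889404296875, 296.4029846191406), (48.41786193847656, 47.113216400146484), 3.5558090209960938)
[-52.62133214 -14.81740816]
t 0.10 pos [ 239.6 -576.7  230.4] j6 -0.26 F [-0.6 -0.4 -0.7] w 85.5
tool x [-0.001  0.002 -1.   ] ydir deg 112.6 shift(tool) [ 31.6 695.1 601.4]
spin options 105.0
spin options -75.0
29.254539167675023 4.361572645020596 -30.79494211334473
```

Block top measures 46–48 mm square at z=92, centre (528,296). That is (90,250) on the base, so it fits.

Emit:
drive_tool(
  motion=[
    [0,29,25,0],
    [0,29,25,0],
    [0,29,25,0],
    [0,29,25,0],
    [0,29,25,0],
    [0,29,25,0],
    [0,29,25,0],
    [0,29,25,0],
    [0,29,25,0],
    [0,29,25,0],
  ],
  grip=85,
)

```text
clock: 0.93
position: [359.2, -211.6, 231.2]
ee_rot: [-0.138, 0.693, 0.138, 0.693]
contact_force: [0.2, 0.3, 0.7]
gripper_width: 85.2
```

Emit:
drive_tool(
  motion=[
    [0,29,25,0],
    [0,29,25,0],
    [0,29,25,0],
    [0,29,25,0],
    [0,29,25,0],
    [0,29,25,0],
    [0,29,25,0],
    [0,29,25,0],
    [0,29,25,0],
    [0,29,25,0],
  ],
)

```text
clock: 1.77
position: [478.8, 152.2, 231.1]
ee_rot: [-0.139, 0.694, 0.138, 0.693]
contact_force: [0.5, -0.4, 0.9]
gripper_width: 85.2
```

Emit:
drive_tool(
  motion=[
    [0,29,25,0],
    [0,29,25,0],
    [0,29,25,0],
    [0,29,25,0],
    [0,0,0,-7],
    [0,0,0,-7],
    [0,0,0,-7],
    [0,0,0,-7],
    [0,0,0,-7],
    [0,0,0,-7],
  ],
)

```text
clock: 2.6
position: [526.5, 295.7, 230.6]
ee_rot: [-0.379, 0.597, 0.379, 0.596]
contact_force: [0.1, 0.9, -0.1]
gripper_width: 85.2
```

Emit:
drive_tool(
  motion=[
    [0,0,0,-7],
    [0,0,0,-7],
    [0,0,0,-7],
    [0,0,0,-7],
    [0,0,0,-7],
    [0,0,0,-7],
    [0,0,0,-7],
    [0,0,0,-7],
    [0,0,0,-7],
    [0,0,0,-7],
  ],
)

```text
clock: 3.43
position: [526.5, 295.7, 230.7]
ee_rot: [-0.653, 0.271, 0.653, 0.271]
contact_force: [-0.3, -0.2, -0.3]
gripper_width: 85.3
```

Emit:
drive_tool(
  motion=[
    [0,0,0,-7],
    [0,0,0,-7],
    [0,0,0,-7],
    [0,0,0,-7],
    [0,0,0,-7],
    [0,0,0,-7],
    [0,0,0,-7],
    [0,0,0,-1],
    [0,0,0,0],
    [0,0,0,0],
  ],
)

```text
clock: 4.27
position: [526.7, 295.7, 231.0]
ee_rot: [-0.706, -0.027, 0.707, -0.027]
contact_force: [0.5, -0.2, -0.7]
gripper_width: 85.2
```

Run:
```python
from h import *
goto([528,296,140],-85)
c,im=snap("wrist","w1.png")
print(c[2].round(),proj(c,[[551,321,92],[554,274,92],[507,272,92],[502,317,92],[528,296,92]]).round())
```

```text
t 4.27 pos [526.7 295.7 231. ] j6 0.87 F [ 0.5 -0.2 -0.7] w 85.2
tool x [-0.001 -0.    -1.   ] ydir deg -85.6 shift(tool) [91.  -0.2 -1.4]
spin options -0.6
spin options 179.4
[594. 301. 374.] [[300. 167.]
 [349. 167.]
 [346. 213.]
 [302. 215.]
 [324. 191.]]
```

View pics/w1.png

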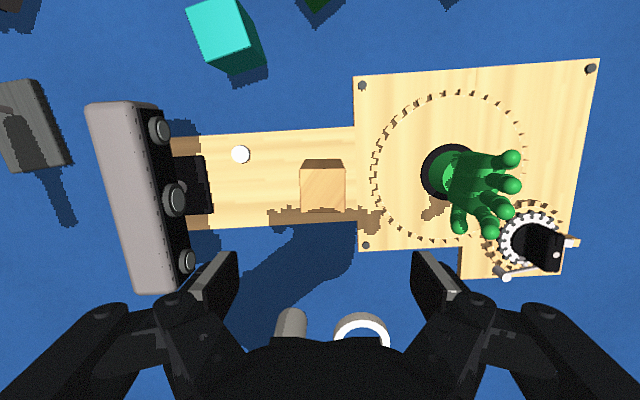

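The wrist view agrees with the projection: block top at (300–346, 167–213). The bushing at (240,154) is clear of the left finger. Descend and grip.

Emit:
drive_tool(
  motion=[
    [25,0,0,0],
    [25,0,-1,0],
    [25,0,0,0],
    [25,0,0,0],
    [25,0,0,0],
    [20,0,0,0],
    [18,0,0,0],
    [12,0,0,0],
    [8,0,0,0],
    [0,0,0,0],
  ],
)

```text
clock: 5.15
position: [527.0, 295.1, 46.4]
ee_rot: [-0.706, -0.027, 0.708, -0.029]
contact_force: [0.3, 0.4, 0.7]
gripper_width: 84.8
```

Emit:
drive_tool(
  motion=[
    [0,0,0,0],
    [0,0,0,0],
    [0,0,0,0],
    [0,0,0,0],
    [0,0,0,0],
    [0,0,0,0],
    [0,0,0,0],
    [0,0,0,0],
    [0,0,0,0],
    [0,0,0,0],
  ],
  grip=20,
)

```text
clock: 5.98
position: [528.6, 296.6, 49.7]
ee_rot: [0.707, 0.029, -0.706, 0.028]
contact_force: [-0.4, 0.5, 6.4]
gripper_width: 45.5
```

Emit:
drive_tool(
  motion=[
    [-15,0,0,0],
    [-25,0,0,0],
    [-35,0,0,0],
    [-35,0,0,0],
    [-35,0,0,0],
    [-35,0,0,0],
    [-35,0,0,0],
    [-25,0,0,0],
    [-10,0,0,0],
    [0,0,0,0],
  ],
)

```text
clock: 6.82
position: [528.3, 296.3, 300.4]
ee_rot: [0.708, 0.029, -0.705, 0.027]
contact_force: [-0.2, -0.1, -0.9]
gripper_width: 45.3
```

Emit:
drive_tool(
  motion=[
    [0,15,2,0],
    [0,25,3,0],
    [0,36,4,0],
    [0,36,4,0],
    [0,36,4,0],
    [0,36,4,0],
    [0,36,4,0],
    [0,36,4,0],
    [0,36,4,0],
    [0,36,4,0],
  ],
)

```text
clock: 7.65
position: [514.8, -36.2, 295.2]
ee_rot: [-0.704, -0.028, 0.709, -0.028]
contact_force: [0.4, 0.5, -1.5]
gripper_width: 45.2
```

Emit:
drive_tool(
  motion=[
    [0,36,5,0],
    [0,36,5,0],
    [0,36,5,0],
    [0,36,5,0],
    [0,36,5,0],
    [0,36,5,0],
    [0,26,4,0],
    [0,16,2,6],
    [0,0,0,6],
    [0,0,0,6],
  ],
)

```text
clock: 8.48
position: [499.5, -295.1, 294.1]
ee_rot: [-0.699, 0.085, 0.704, 0.086]
contact_force: [-0.5, 1.6, -1.5]
gripper_width: 45.6
```

Run:
```python
from h import *
goto([500,-294,41],-103)
c,im=snap("wrist","w2.png")
a=np.radians(-13);Rz=np.array([[np.cos(a),-np.sin(a)],[np.sin(a),np.cos(a)]])
q=np.array([[85,65],[85,-65],[-85,-65],[-85,65]])@Rz.T+[515,-298]
p=proj(c,np.c_[q,[35]*4]);print(p.round())
for u,v in p: cv2.circle(im,(int(u),int(v)),4,(0,0,255),1) if abs(u)<2000 and abs(v)<2000 else 0
cv2.imwrite("pics/w2b.png",im)
```

```text
t 8.48 pos [ 499.5 -295.1  294.1] j6 1.58 F [-0.5  1.6 -1.5] w 45.6
tool x [-0.007  0.003 -1.   ] ydir deg -103.9 shift(tool) [253.1  -0.8  -2.2]
spin options -0.9
spin options 179.1
[[272.  95.]
 [373.  93.]
 [369. 218.]
 [280. 219.]]
```

View pics/w2b.png

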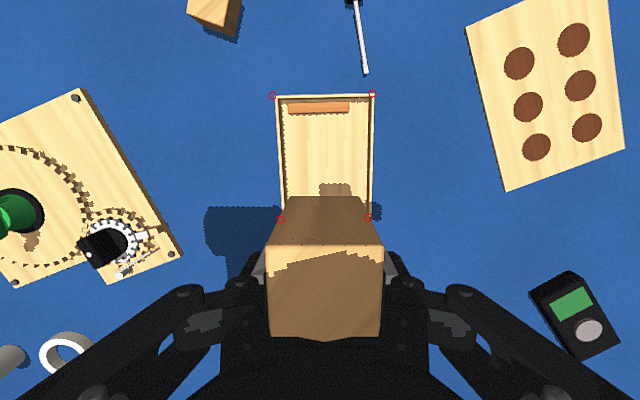

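Tray corners match the prediction, and the block hangs upright over the empty part. Lower it.

Emit:
drive_tool(
  motion=[
    [25,0,0,0],
    [35,0,0,0],
    [38,0,0,0],
    [38,0,0,0],
    [35,0,0,0],
    [30,0,0,0],
    [22,0,0,0],
    [14,0,0,0],
    [7,0,0,0],
    [4,0,0,0],
  ],
)

```text
clock: 9.37
position: [499.5, -293.5, 47.7]
ee_rot: [-0.7, 0.082, 0.704, 0.083]
contact_force: [0.0, -0.6, -1.1]
gripper_width: 45.0
```

Emit:
drive_tool(
  motion=[
    [2,0,0,0],
    [1,0,0,0],
    [0,0,0,0],
    [0,0,0,0],
  ],
)

```text
clock: 9.7
position: [502.2, -294.2, 48.3]
ee_rot: [0.703, -0.083, -0.702, -0.082]
contact_force: [-0.1, -0.2, 0.2]
gripper_width: 46.0
```

Emit:
drive_tool(
  motion=[
    [2,0,0,0],
    [2,0,0,0],
    [1,0,0,0],
    [0,0,0,0],
    [0,0,0,0],
  ],
)

```text
clock: 10.12
position: [501.6, -294.0, 42.3]
ee_rot: [-0.702, 0.083, 0.702, 0.083]
contact_force: [-0.2, 0.1, -1.5]
gripper_width: 45.1
```

Run:
```python
from h import *
goto([500,-294,41],-103)
```

```text
t 10.12 pos [ 501.6 -294.    42.3] j6 1.59 F [-0.2  0.1 -1.5] w 45.1
tool x [-0.  0. -1.] ydir deg -103.4 shift(tool) [1.3 0.3 1.6]
spin options -0.4
spin options 179.6
```

Within about 1 mm of the floor. Release, then rise.

Emit:
drive_tool(
  motion=[
    [1,0,0,0],
    [0,0,0,0],
    [0,0,0,0],
    [0,0,0,0],
    [0,0,0,0],
    [0,0,0,0],
  ],
  grip=65,
)

```text
clock: 10.62
position: [501.8, -294.1, 41.4]
ee_rot: [0.702, -0.083, -0.702, -0.083]
contact_force: [-0.1, 0.3, -0.4]
gripper_width: 65.0
```

Emit:
drive_tool(
  motion=[
    [-10,0,0,0],
    [-20,0,0,0],
    [-30,0,0,0],
    [-35,0,0,0],
    [-35,0,0,0],
    [-30,0,0,0],
    [-20,0,0,0],
    [-10,0,0,0],
    [0,0,0,0],
  ],
)

```text
clock: 11.37
position: [502.7, -294.5, 234.6]
ee_rot: [0.704, -0.083, -0.7, -0.082]
contact_force: [0.5, 0.1, -0.0]
gripper_width: 65.2
```

Run:
```python
from h import *
goto([472,35,230],-82.4)
c,im=snap("top","top1.png")
cv2.imwrite("pics/crop2.png",cv2.resize(im[140:240,250:470],None,fx=3.5,fy=3.5,interpolation=cv2.INTER_CUBIC))
```

```text
t 11.37 pos [ 502.7 -294.5  234.6] j6 1.59 F [ 0.5  0.1 -0. ] w 65.2
tool x [ 0.006 -0.002 -1.   ] ydir deg -103.4 shift(tool) [   3.7 -313.4  106.4]
spin options -21.0
spin options 159.0
```

View pics/crop2.png

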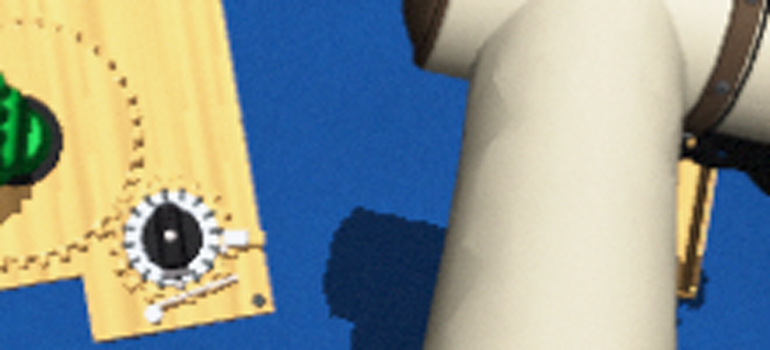

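The arm hides the tray here; I'll check it after moving. On to the knob (crop (170,235)).

Emit:
drive_tool(
  motion=[
    [0,-15,5,0],
    [0,-30,10,0],
    [0,-36,12,0],
    [0,-38,13,0],
    [0,-38,13,0],
    [0,-38,13,0],
    [0,-38,13,0],
    [0,-36,12,0],
    [0,-30,10,0],
    [0,-14,5,-7],
  ],
  grip=60,
)

```text
clock: 12.25
position: [469.7, 37.6, 229.2]
ee_rot: [-0.705, 0.038, 0.707, 0.038]
contact_force: [0.4, -0.5, -0.4]
gripper_width: 59.7
```

Emit:
drive_tool(
  motion=[
    [0,0,0,-7],
    [0,0,0,-7],
    [0,0,0,0],
    [0,0,0,0],
  ],
)

```text
clock: 12.58
position: [470.4, 34.8, 229.6]
ee_rot: [-0.704, -0.045, 0.707, -0.046]
contact_force: [-0.7, 0.2, -0.7]
gripper_width: 60.0
```

Run:
```python
from h import *
goto([472,35,230],-82.4)
c,im=snap("wrist","w3.png")
print(proj(c,[[472,35,78],[472+22.8,38,78],[472-22.8,32,78]]).round())
ct,t=snap("top","top2.png")
a=cv2.resize(im,None,fx=1,fy=1)
b=cv2.resize(t[140:240,380:480],(400,400))
cv2.imwrite("pics/w3b.png",np.hstack([im[:,100:500],b]))
```

```text
t 12.58 pos [470.4  34.8 229.6] j6 1.28 F [-0.7  0.2 -0.7] w 60.0
tool x [-0.003 -0.001 -1.   ] ydir deg -82.6 shift(tool) [-0.4  0.  -1.6]
spin options -0.2
spin options 179.8
[[324. 188.]
 [324. 166.]
 [324. 209.]]
```

View pics/w3b.png

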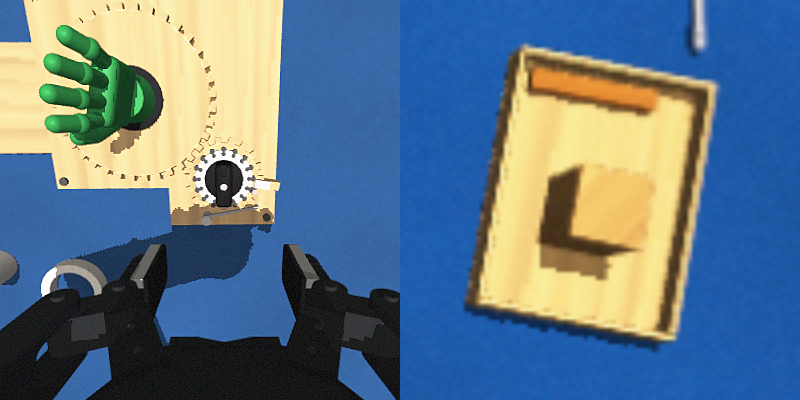

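The block stands in the tray next to the stick. The knob bar at image (323,187) lines up with the tool; the prediction was (324,188). Descend and grip.

Emit:
drive_tool(
  motion=[
    [20,0,-1,0],
    [28,0,0,0],
    [28,0,0,0],
    [28,0,0,0],
    [25,0,0,0],
    [20,0,0,0],
    [14,0,0,0],
    [10,0,0,0],
    [6,0,0,0],
    [4,0,0,0],
  ],
)

```text
clock: 13.52
position: [472.0, 34.7, 47.4]
ee_rot: [-0.705, -0.046, 0.706, -0.046]
contact_force: [0.3, 0.1, 0.2]
gripper_width: 60.1
```

Emit:
drive_tool(
  motion=[
    [0,0,0,0],
    [0,0,0,0],
  ],
)

```text
clock: 13.68
position: [472.6, 35.1, 48.6]
ee_rot: [0.706, 0.046, -0.705, 0.046]
contact_force: [-0.2, 0.5, -0.2]
gripper_width: 60.0
```

Run:
```python
from h import *
goto([472,35,45],-82.4)
```

```text
t 13.68 pos [472.6  35.1  48.6] j6 1.28 F [-0.2  0.5 -0.2] w 60.0
tool x [ 0.001  0.    -1.   ] ydir deg -82.5 shift(tool) [3.6 0.  0.7]
spin options -0.1
spin options 179.9
```

Emit:
drive_tool(
  motion=[
    [2,0,0,0],
    [1,0,0,0],
    [0,0,0,0],
    [0,0,0,0],
    [0,0,0,0],
    [0,0,0,0],
    [0,0,0,0],
    [0,0,0,0],
    [0,0,0,0],
    [0,0,0,0],
  ],
  grip=5,
)

```text
clock: 14.52
position: [472.4, 35.7, 45.8]
ee_rot: [0.706, 0.047, -0.705, 0.047]
contact_force: [-3.4, 4.9, 4.9]
gripper_width: 17.2
```

Run:
```python
from h import *
goto([472,35,45],-82.4);print(arm.read_state()["wrist_torque"])
```

```text
t 14.52 pos [472.4  35.7  45.8] j6 1.28 F [-3.4  4.9  4.9] w 17.2
tool x [ 0.001  0.001 -1.   ] ydir deg -82.4 shift(tool) [0.8 0.6 0.5]
spin options -0.0
spin options 180.0
[ 1.31230165  0.86517784 -0.00335745]
```

Gripped (17–18 mm wide, forces small). Turn clockwise = positive spin, in parts.

Emit:
drive_tool(
  motion=[
    [0,0,0,2.25],
    [0,0,0,2.25],
    [0,0,0,2.25],
    [0,0,0,2.25],
    [0,0,0,2.25],
    [0,0,0,2.25],
    [0,0,0,2.25],
    [0,0,0,2.25],
    [0,0,0,2.25],
    [0,0,0,2.25],
  ],
)

```text
clock: 15.35
position: [472.5, 36.5, 45.8]
ee_rot: [0.701, -0.092, -0.701, -0.093]
contact_force: [-4.0, 9.8, 5.5]
gripper_width: 17.0
```

Run:
```python
from h import *
goto([472,35,45],-82.4-22.5);print(arm.read_state()["wrist_torque"])
```

```text
t 15.35 pos [472.5  36.5  45.8] j6 0.89 F [-4.   9.8  5.5] w 17.0
tool x [ 0.001  0.002 -1.   ] ydir deg -105.0 shift(tool) [0.8 1.6 0.1]
spin options -0.1
spin options 179.9
[2.58469139 1.31215077 0.04196503]
```

Emit:
drive_tool(
  motion=[
    [0,-0.5,0,2.25],
    [0,-0.5,0,2.25],
    [0,0,0,2.25],
    [0,0,0,2.25],
    [0,0,0,2.25],
    [0,0,0,2.25],
    [0,0,0,2.25],
    [0,0,0,2.25],
    [0,0,0,2.25],
    [0,0,0,2.25],
  ],
)

```text
clock: 16.18
position: [472.9, 37.4, 45.8]
ee_rot: [0.67, -0.227, -0.669, -0.228]
contact_force: [-3.1, 9.4, 4.4]
gripper_width: 17.2
```

Emit:
drive_tool(
  motion=[
    [0,0,0,2.25],
    [0,0,0,2.25],
    [0,0,0,2.25],
    [0,0,0,2.25],
    [0,0,0,2.25],
    [0,0,0,2.25],
    [0,0,0,2.25],
    [0,0,0,2.25],
    [0,0,0,2.25],
    [0,0,0,0],
  ],
)

```text
clock: 17.02
position: [473.5, 38.0, 45.8]
ee_rot: [0.62, -0.34, -0.619, -0.343]
contact_force: [-3.4, 10.7, 2.7]
gripper_width: 17.4
```

Run:
```python
from h import *
goto([472,35,45],-82.4-67.5);print(arm.read_state()["wrist_torque"])
c,im=snap("top","top3.png");b=im[165:250,250:350];
w,iw=snap("wrist","w4.png")
cv2.imwrite("pics/f.png",np.hstack([cv2.resize(b,(400,340)),cv2.resize(iw[60:400,120:520],(400,340))]))
```

```text
t 17.02 pos [473.5  38.   45.8] j6 0.14 F [-3.4 10.7  2.7] w 17.4
tool x [ 0.003  0.002 -1.   ] ydir deg -147.7 shift(tool) [ 0.8  2.9 -1.7]
spin options 2.2
spin options -177.8
[ 2.82991159  1.04038449 -0.1118486 ]
```

View pics/f.png

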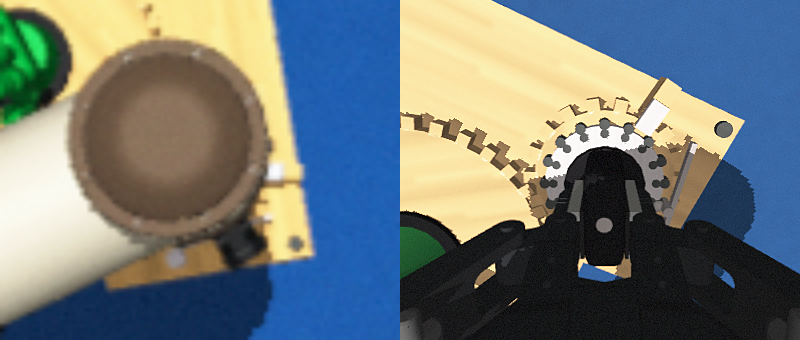

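The bar sits square in the fingers at about 65° turned. Finish the last 2.25° and hold.

Emit:
drive_tool(
  motion=[
    [0,0,0,1.2],
    [0,0,0,1.1],
    [0,0,0,0],
    [0,0,0,0],
    [0,0,0,0],
    [0,0,0,0],
    [0,0,0,0],
    [0,0,0,0],
    [0,0,0,0],
    [0,0,0,0],
  ],
)

```text
clock: 17.95
position: [473.6, 38.1, 45.8]
ee_rot: [0.613, -0.352, -0.612, -0.355]
contact_force: [-3.1, 10.5, 2.4]
gripper_width: 17.3
```

Run:
```python
from h import *
goto([472,35,45],-82.4-67.5);print(arm.read_state()["wrist_torque"])
c,im=snap("wrist","w5.png")
b=cv2.resize(im[170:380,260:400],None,fx=2.8,fy=2.8,interpolation=cv2.INTER_CUBIC)
ct,t=snap("top","top4.png")
cv2.imwrite("pics/g.png",np.hstack([b,cv2.resize(t[140:240,390:460],(400,b.shape[0]))]))
```

```text
t 17.95 pos [473.6  38.1  45.8] j6 0.10 F [-3.1 10.5  2.4] w 17.3
tool x [ 0.003  0.002 -1.   ] ydir deg -150.0 shift(tool) [ 0.8  2.9 -1.8]
spin options -0.1
spin options 179.9
[2.85712644 0.99737782 0.03210577]
```

View pics/g.png

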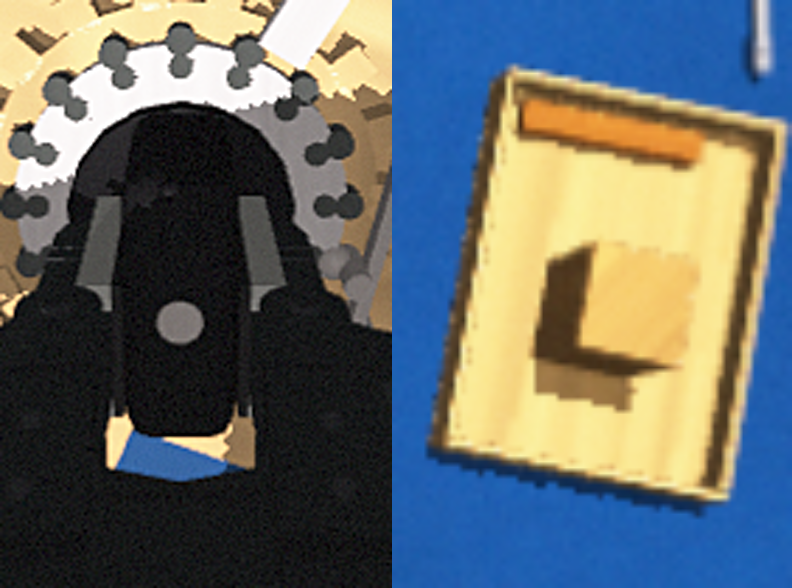

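The bar is parallel to the jaws, the twist moment about z is near zero (it rests in a stop), and the block stands in the tray. Hand in.

Run:
```python
from bench import arm
print(arm.job_done())
```

```text
the job is handed in; nothing more can be done
None
```

I put the wooden block away in the offcuts tray. I then turned the index knob clockwise to the third stop and handed the job in with the knob still gripped, at about 18 s of the 58 s. No verdict was reported.

**Last checks**
- **Knob:** the tool had turned 67.5° (yaw −82.5° to −150.0°, about 1.178 rad). The bar was square in the jaws, which read 17.3 mm against its 18 mm. The moment about the vertical was about 0.03 N m, so it rests in a stop. I judged the stop from the tool's angle, since the joint itself can't be read.
- **Block:** the last top view shows it standing clear of the walls, with the stick undisturbed along its wall.
- **Side force:** a steady push of about 10 N remained on the tool. My estimate of the knob's axis was probably about 2–3 mm off. It pointed back toward the hand's side, so I took it to be the knob and not a touch on the hand or platter.
- **Not re-checked:** I did not measure the other bystanders again at the end; the arm stayed well clear of them.

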